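# Run-check a plate-spreading turntable and stop it on its start mark

## Robot

A 7-joint arm with a two-finger parallel gripper is mounted at the origin on a cart in front of the work surface, level with it; the furniture and walls round the work are solid. World frame = base frame: x ahead of the robot, y to its left, z up, the work surface at z = 0. Lengths are in m, angles in rad, forces in N, time in s.
With the tool pointing down it reaches from about 0.4 to 0.875 m from the base axis. Payload 4.4 kg.
Tool frame: the origin (TCP) lies midway between the tips of the shut fingers; the grasp point (between the pads) lies 19 mm behind it; z points along the fingers, y is the line along which they close (so a half turn about z gives the same grasp; the last joint's range is limited). The gripper opens to 85 mm and grips with 20 to 120 N. Pads are 22 mm wide; open, the fingers measure 114 mm over their backs; the gripper's body (76 mm by 85 mm) begins 54 mm behind the grasp point. The pads swing forward as they close: fully open they stand 13 mm farther back than shut.
Start: joints at [1.042, 0.628, 0.038, 1.517, -0.027, 0.996, -0.02], TCP at [0.29, -0.582, 0.231] pointing down, gripper open.
Joint ranges: [-3.06, 3.06], [-0.37, 2.12], [-1.25, 1.32], [0.18, 2.47], [-1.1, 4.24], [0.23, 1.98], [-2.94, 2.94]. Speed limits (rad/s): [2.57, 2.57, 3.14, 3.14, 3.14, 3.14, 3.14].

## Interface

Orientations are given as a unit quaternion [x, y, z, w].
In Python, from plant import * gives the robot as it stands.
- The arm moves only by the tool move_arm, never from a script. Its argument "motion" is a list of rows, each an object of numbers: "dx", "dy", "dz": the shift along the tool's x, y, z in m; "ax", "ay", "az": the turn, a rotation vector about the tool's x, y, z in rad. In form: [{"dx": .., "dy": .., "dz": .., "ax": .., "ay": .., "az": ..}, ...]. A call has 1 to 8 rows; each row is the pose to reach, as a shift and turn from the pose commanded when the call began, along the tool's axes at that moment; what a row does not reach only later rows make up. A row lasts 1/12 s, in which the tool goes at most 41.7 mm and 7.16 degrees, less where a joint would pass 70% of its speed; a pose out of reach is approached as far as the arm can. A call with a gripper value outside its range is refused whole. "claw" is the closure in counts, from 0 (fully open) to 255 (shut), set as the call begins (left out, the last holds). The fingers move at their own pace and stop on an object; the grip force is fixed at half the most. Time passes only in rows, so rows that repeat a pose let the fingers close. It gives the time, the measured TCP pose, the force, the opening and the grip force at its end, in the units of the state.
- get_state(): the state, without advancing time (a new reading comes with each control period).
- camera(name): name is "scene" or "top" or "wrist"; returns a dict with "frame" (384x512x3 uint8, red, green, blue), "K" (3x3 intrinsics, pixels), "rvec" (rotation vector, rad) and "tvec" (3), from world to camera coordinates, as OpenCV has them. Camera axes: x right, y down, z forward; pixel columns grow to the right and rows downward; lengths in m; the calibration is good to about 2 mm. A picture is of the moment at which its call begins. There is no depth.
- sign_off(): hands the job in; it is judged then, once.
The state is a dict: "clock": time; "joints": joint angles; "dq": joint speeds; "joint_efforts": joint torques, N m; "position": TCP position; "ee_rot": TCP orientation; "wrist_force": force on the tool from outside, world axes, zero at the start; "ft_torque": the same for the moment, N m; "finger_gap": finger opening in m; "gripper_force": force on a finger pad.
Only numpy, scipy, OpenCV 4.12 (cv2) and the standard library are available. Lean on these libraries where they do the work, as an engineer would, in place of code of your own. Each camera call takes 0.05 s, during which the arm holds its last target. There are 200 camera calls.

## Task

Before the culture dish on the plate-spreading turntable is spread, check that the bearing runs freely: flick the lobed platter with a fingertip, either way round, so that it spins briskly by itself, and leave it untouched for at least three seconds while its red start mark goes past the pointer. Then, while it is still turning, stop it on a later pass by touching it with a fingertip, so that the red mark comes to rest right at the pointer, and take the hand away. Stop it in one go, without nudging it round after it has come to rest; leave the dish seated on the platter and do not pick up or shift anything else.

Things in the scene. Friction and masses are not known exactly. Their poses are not given: they have to be found in the camera images.
- turntable: Foot of the turntable: blue casting 140 mm across, 34 mm tall, fixed to the worktop; origin at its underside, on the upright bearing axis; its -x axis points towards the pointer. The bare steel-coloured platter above it coasts freely: about 0.8 kg, inertia 0.002 to 0.003 kg m2, it loses roughly 0.15 to 0.6 rad/s each second (less as it slows) and stays where it is stopped.
- turntable_axis (a point): Point on the bearing axis at the height of the platter's flat upper face, 58 mm above the worktop. The platter is a disc 152 mm across, 12 mm thick, open below outside the foot. Between the dish and its edge runs a flat bare land, 53 to 76 mm from the axis, where a fingertip pressed down stops it almost at once. Three 6 mm pins, 8 mm tall, stand round the dish 49.5 mm from the axis.
- mark (a point): The red start mark, a painted bar 12 mm wide running outward over the land and one finger lobe of the platter; this point is on it, on the upper face, 84 mm from the axis, and turns with the platter. The mark is on the middle of its lobe.
- lobe (a point): Tip of the finger lobe opposite the mark, 88 mm from the axis and 6 mm below the upper face; turns with the platter. Eight such round lobes, 32 mm wide and flush with the platter's faces, stand 12 mm out from its edge, every 45 degrees from the mark. A fingertip held beside the edge, 76 to 88 mm from the axis, and moved along it catches a lobe and drives the platter.
- pointer (a point): Where the mark belongs: the point in line with the fixed pointer, 84 mm from the axis, at the height of the upper face. The pointer is a yellow cone, its tip 93 mm from the axis, on a steel post 9 mm thick, 105 mm from the axis and 63 mm tall. It stands on the side that faces the robot, up to 35 degrees to either side.
- platter (a joint): Angle of the platter about its upright axis, in rad, growing anticlockwise seen from above and counting on over whole turns; it is a whole multiple of 2 pi (0, 6.283, -6.283 ...) when the red mark is at the pointer. It starts at rest between -4.5 and -2.5.
- dish_mid (a point): Centre, half-way up, of the culture dish (clear, with cream agar, 90 mm across, 15 mm high) that lies loose on the rubber pad in the middle of the platter, 1 mm above its face, and turns with it. Not to be lifted or knocked off.
- spare_dish_mid (a point): Centre of the spare culture dish, 90 mm across and 15 mm high, on the worktop to the left. Bystander.
- bottle_mid (a point): Centre of the small bottle with the black cap, 52 mm across and 100 mm tall, to the right. Bystander.
- marker_mid (a point): Centre of the red and white marker pen, 138 mm long and 15 mm high, lying near the front edge to the right. Bystander.
- spreader_mid (a point): Middle of the steel plate spreader (bent rod 4.4 mm thick with a triangular head, 140 mm long), lying near the front edge to the left. Bystander.
There are look-alikes about, which are no part of the job. What is shaped like the part that bears dish_mid but green or purple is not meant.

How it is judged:
On the way, in this order (a step that is already met when the one before it is completed fails the run):
1. the platter spins by itself, faster than 1 rad/s and untouched by the robot, for three seconds on end ((velocity of joint platter above 1 rad/s or velocity of joint platter below -1 rad/s) and contact force between each of the fingers, the arm and platter below 0.05 N), for 3 s.
2. after the mark has gone past the pointer, the platter is touched by a fingertip while it still turns faster than 0.2 rad/s ((velocity of joint platter above 0.2 rad/s or velocity of joint platter below -0.2 rad/s) and contact force between the fingers and platter above 0.2 N and (value of joint platter above 3 rad or value of joint platter below -10 rad)).
3. the platter is at rest with its red mark within 10 mm of the pointer's line (velocity of joint platter between -0.03 and 0.03 rad/s and horizontal distance between mark and pointer below 0.01 m), for 0.2 s.
At the end, for the whole second after the job is handed in: The platter is at rest with its red mark within 10 mm of the pointer's line (about 7 degrees), the dish still lies flat in the middle of the platter (within 8 mm of its axis), and the spare dish, bottle, marker and spreader are within 20 mm of where they were (all of step 3 and horizontal distance between dish_mid and turntable_axis below 0.008 m and z of dish_mid in the frame of turntable_axis below 0.012 m and angle between dish_mid's own z axis and vertical below 0.05 rad and distance of each of spare_dish_mid, bottle_mid, marker_mid, spreader_mid from where it was at the start of the episode below 0.02 m); the robot touches nothing.
It fails at once if the platter is nudged, or held, at rest away from the mark (more than 12 mm) after its run (contact force between the fingers and platter above 0.3 N and velocity of joint platter between -0.03 and 0.03 rad/s and (value of joint platter above 3 rad or value of joint platter below -10 rad) and horizontal distance between mark and pointer above 0.012 m).
It fails at once if the dish is lifted or knocked off the platter (z of dish_mid in the frame of turntable_axis above 0.018 m or horizontal distance between dish_mid and turntable_axis above 0.015 m).
It fails at once if the spare dish, the bottle, the marker or the spreader is shifted or picked up (20 mm) (distance of any of spare_dish_mid, bottle_mid, marker_mid, spreader_mid from where it was at the start of the episode above 0.02 m).
It also fails if it takes over 48 s, if anything falls off the work surface, if the arm or the gripper's body presses on something with over 40 N, if the wrist force passes 120 N, or if a joint passes its speed limit or range.

## Working session

There is one attempt and no reset: what is moved stays moved. The work goes in short steps, Python scripts to look and compute and a tool call to move; the robot and the scene stay as the last step left them, time stands still between calls to the robot, and variables do not carry over. Pictures are saved under pics/ and viewed, at most 10 in all, crops included, and the job is handed in when it is done.

Besides the shell and the picture viewer there is one more tool, called by a JSON object that holds its "name" and its "arguments". move_arm: Moves the arm, as the interface text tells. Its arguments: {"type":"object","properties":{"motion":{"type":"array"},"claw":{"type":"number"}},"required":["motion"]}

```bash
mkdir -p pics; ls
python3 - <<'E'
from plant import *
import cv2,numpy as np
s=get_state(); print({k:np.round(v,3).tolist() for k,v in s.items()})
ims=[]
for n in("top","scene"):
    c=camera(n); np.savez(f"pics/{n}0.npz",**c); ims.append(c["frame"]); print(n,c["K"].tolist(),np.round(c["rvec"],3),np.round(c["tvec"],3))
    cv2.imwrite(f"pics/{n}0.png",cv2.cvtColor(c["frame"],cv2.COLOR_RGB2BGR))
E
```

```text
pics
{'clock': 0.0, 'joints': [1.042, 0.629, 0.038, 1.518, -0.027, 0.996, -0.02], 'dq': [-0.0, -0.0, -0.001, -0.002, -0.0, 0.002, -0.001], 'joint_efforts': [-0.001, -56.341, 1.226, -19.345, 0.011, 0.01, -0.0], 'position': [0.29, -0.581, 0.23], 'ee_rot': [0.973, 0.229, -0.0, -0.001], 'wrist_force': [0.098, 0.82, 0.165], 'ft_torque': [-0.019, -0.055, 0.01], 'gripper_force': 0.0, 'finger_gap': 0.085}
top [[411.4696557046929, 0.0, 258.34415997342563], [0.0, 411.4696557046929, 198.86812644920155], [0.0, 0.0, 1.0]] [ 2.19  -2.193  0.086] [0.018 0.486 1.052]
scene [[464.6125949116658, 0.0, 255.84446535691754], [0.0, 464.6125949116658, 200.58972321279666], [0.0, 0.0, 1.0]] [ 1.187 -2.402  0.937] [0.31  0.296 0.949]
```

View pics/top0.png

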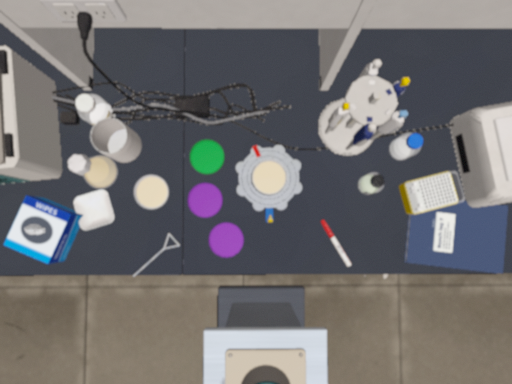

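View pics/scene0.png

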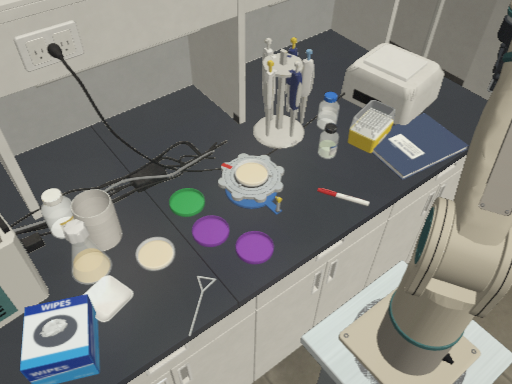

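Candidates in the top view: the cream dish on the grey lobed platter with blue foot (269,178) fits the description. The others are the spare cream dish (151,192), the green look-alike (207,156), the purple ones (205,200) and (226,240). The mark is near (256,151) and the pointer near (269,212).

```bash
cat > h.py <<'E'
import numpy as np,cv2
from plant import *
def ray(c,uv,z):
    R=cv2.Rodrigues(np.array(c["rvec"],float))[0];t=np.array(c["tvec"],float).ravel();K=np.array(c["K"])
    o=-R.T@t; d=R.T@np.linalg.solve(K,np.array([uv[0],uv[1],1.]))
    return (o+d*(z-o[2])/d[2])
def proj(c,p):
    return cv2.projectPoints(np.array([p],float),np.array(c["rvec"],float),np.array(c["tvec"],float),np.array(c["K"]),None)[0].ravel()
def mask(c,lo,hi): return cv2.inRange(cv2.cvtColor(np.ascontiguousarray(c["frame"]),cv2.COLOR_RGB2HSV),lo,hi)
def red(c): return mask(c,(0,140,90),(8,255,255))|mask(c,(172,140,90),(180,255,255))
def blobs(m,a=4):
    n,l,s,ce=cv2.connectedComponentsWithStats(m); return [(s[i,4],ce[i].round(1).tolist()) for i in range(1,n) if s[i,4]>=a]
E
python3 - <<'E'
from h import *
for n in("top","scene"):
    c=dict(np.load(f"pics/{n}0.npz"))
    print(n,"red",blobs(red(c)),"\nyel",blobs(mask(c,(18,130,110),(32,255,255))),"\nblue",blobs(mask(c,(100,130,60),(125,255,255)),20),"\ncream",blobs(mask(c,(12,25,170),(28,110,255)),60))
c=dict(np.load("pics/top0.npz"))
im=cv2.resize(c["frame"][130:230,200:340],None,fx=5,fy=5,interpolation=cv2.INTER_CUBIC);cv2.imwrite("pics/crop.png",im[:,:,::-1])
E
```

```text
top red [(np.int32(29), [255.8, 150.0]), (np.int32(95), [326.4, 227.9])] 
yel [(np.int32(67), [404.8, 81.1]), (np.int32(32), [345.5, 105.6]), (np.int32(171), [404.9, 198.7]), (np.int32(11), [270.3, 220.6])] 
blue [(np.int32(26), [397.1, 88.7]), (np.int32(82), [361.4, 135.0]), (np.int32(196), [415.2, 140.2]), (np.int32(1056), [55.4, 227.0]), (np.int32(67), [268.5, 212.7])] 
cream [(np.int32(728), [100.5, 171.9]), (np.int32(837), [268.8, 176.7]), (np.int32(270), [431.3, 193.7]), (np.int32(762), [151.4, 191.6]), (np.int32(1991), [265.1, 363.3])]
scene red [(np.int32(27), [226.5, 165.7]), (np.int32(81), [326.7, 191.6])] 
yel [(np.int32(33), [293.3, 41.4]), (np.int32(31), [270.2, 64.3]), (np.int32(417), [364.5, 140.4]), (np.int32(18), [279.1, 199.6])] 
blue [(np.int32(111), [330.4, 96.6]), (np.int32(323), [255.7, 202.4]), (np.int32(1974), [67.1, 351.2])] 
cream [(np.int32(3983), [481.6, 219.1]), (np.int32(69), [376.3, 131.5]), (np.int32(589), [251.4, 173.6]), (np.int32(373), [437.4, 225.1]), (np.int32(804), [155.2, 254.1]), (np.int32(1005), [90.5, 265.2]), (np.int32(659), [451.4, 290.9]), (np.int32(3576), [401.4, 351.3])]
```

View pics/crop.png

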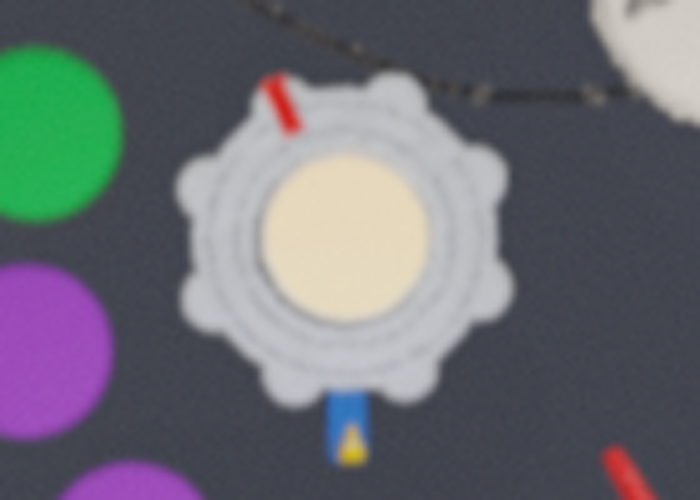

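The crop shows the cream dish (345,238 in the crop) on the steel lobed platter. The red mark is at upper left, the yellow cone on the blue arm points at the platter from below, and the lobe gaps can be seen.

Run:
```python
from h import *
c=dict(np.load("pics/top0.npz"));d=dict(np.load("pics/scene0.npz"))
m=mask(c,(0,0,140),(180,60,255)); sub=np.zeros_like(m); sub[130:218,228:310]=m[130:218,228:310]
sub[mask(c,(12,25,170),(28,110,255))>0]=255; sub[red(c)>0]=255; sub[130:218,228:310]&=255
sub[:, :228]=0; sub[:,310:]=0; sub[218:]=0
cs=max(cv2.findContours(sub,cv2.RETR_EXTERNAL,cv2.CHAIN_APPROX_NONE)[0],key=cv2.contourArea)
(u,v),r=cv2.minEnclosingCircle(cs); mo=cv2.moments(cs)
print("circ",u,v,r,"centroid",mo['m10']/mo['m00'],mo['m01']/mo['m00'],cv2.contourArea(cs))
A1=ray(c,(u,v),.055);A2=ray(c,(mo['m10']/mo['m00'],mo['m01']/mo['m00']),.055);print("axis",A1,A2)
# dish ctr
for k,(cc,uv) in {"top":(c,(268.8,176.7)),"scene":(d,(251.4,173.6))}.items(): print(k,"dish",ray(cc,uv,.068))
A=A2
for k,(cc,uv,yv) in {"top":(c,(255.8,150.),(270.3,220.6)),"scene":(d,(226.5,165.7),(279.1,199.6))}.items():
    for nm,q,z in(("mark",uv,.058),("ptr",yv,.06)):
        p=ray(cc,q,z);w=p-A;print(k,nm,p,np.hypot(w[0],w[1]),np.degrees(np.arctan2(w[1],w[0])))
# lobes
pts=np.array([ray(c,q[0],.055)-A for q in cs]);rr=np.hypot(pts[:,0],pts[:,1]);th=np.arctan2(pts[:,1],pts[:,0])
print(rr.min(),rr.max(),"lobe phase deg",np.degrees(np.angle(np.sum((rr-rr.mean())*np.exp(8j*th))))/8)
```

```text
circ 268.449951171875 177.39828491210938 35.10725784301758 centroid 268.39726819017596 177.4936695560809 3172.5
axis [ 0.53770987 -0.0075926   0.055     ] [ 0.53746886 -0.00745931  0.055     ]
top dish [ 0.53788306 -0.00801146  0.068     ]
scene dish [ 0.53374917 -0.00570185  0.068     ]
top mark [0.60671577 0.02410195 0.058     ] 0.07610024165086114 24.502482284552514
top ptr [ 0.4292049  -0.01162291  0.06      ] 0.10834399901867045 -177.79761514440668
scene mark [0.60398008 0.02223135 0.058     ] 0.07283733442468147 24.05602217255322
scene ptr [ 0.42809693 -0.00995693  0.06      ] 0.1094004513941034 -178.6918190849443
0.07422486771134532 0.0891281594130552 lobe phase deg -19.97451222472084
```

{"name": "move_arm", "arguments": {"motion": [{"az": 0.12}, {"az": 0.24}, {"az": 0.36}, {"az": 0.462}, {"az": 0.462}, {"az": 0.462}], "claw": 255}}

```text
schema error: expected keys dx, dy, dz, ax, ay, az
```

{"name": "move_arm", "arguments": {"motion": [{"dx": 0, "dy": 0, "dz": 0, "ax": 0, "ay": 0, "az": 0.12}, {"dx": 0, "dy": 0, "dz": 0, "ax": 0, "ay": 0, "az": 0.24}, {"dx": 0, "dy": 0, "dz": 0, "ax": 0, "ay": 0, "az": 0.36}, {"dx": 0, "dy": 0, "dz": 0, "ax": 0, "ay": 0, "az": 0.462}, {"dx": 0, "dy": 0, "dz": 0, "ax": 0, "ay": 0, "az": 0.462}], "claw": 255}}

```text
clock: 0.52
position: [0.2902, -0.5812, 0.2307]
ee_rot: [1.0, -0.001, -0.0, -0.0]
wrist_force: [0.1, 0.9, 0.5]
finger_gap: 0.0259
gripper_force: 0.0
```

{"name": "move_arm", "arguments": {"motion": [{"dx": 0.013, "dy": -0.038, "dz": 0, "ax": 0, "ay": 0, "az": 0}, {"dx": 0.026, "dy": -0.076, "dz": 0, "ax": 0, "ay": 0, "az": 0}, {"dx": 0.039, "dy": -0.114, "dz": 0, "ax": 0, "ay": 0, "az": 0}, {"dx": 0.052, "dy": -0.152, "dz": 0, "ax": 0, "ay": 0, "az": 0}, {"dx": 0.065, "dy": -0.19, "dz": 0, "ax": 0, "ay": 0, "az": 0}, {"dx": 0.078, "dy": -0.228, "dz": 0, "ax": 0, "ay": 0, "az": 0}, {"dx": 0.091, "dy": -0.266, "dz": 0, "ax": 0, "ay": 0, "az": 0}, {"dx": 0.104, "dy": -0.304, "dz": 0, "ax": 0, "ay": 0, "az": 0}]}}

```text
clock: 1.18
position: [0.3942, -0.2756, 0.2313]
ee_rot: [1.0, 0.002, 0.0, -0.0]
wrist_force: [1.2, -0.0, -0.4]
finger_gap: 0.0001
gripper_force: 0.0
```

{"name": "move_arm", "arguments": {"motion": [{"dx": 0.011, "dy": -0.028, "dz": 0.02, "ax": 0, "ay": 0, "az": 0}, {"dx": 0.022, "dy": -0.056, "dz": 0.04, "ax": 0, "ay": 0, "az": 0}, {"dx": 0.033, "dy": -0.085, "dz": 0.06, "ax": 0, "ay": 0, "az": 0}, {"dx": 0.044, "dy": -0.114, "dz": 0.08, "ax": 0, "ay": 0, "az": 0}, {"dx": 0.055, "dy": -0.143, "dz": 0.1, "ax": 0, "ay": 0, "az": 0}, {"dx": 0.067, "dy": -0.172, "dz": 0.12, "ax": 0, "ay": 0, "az": 0}, {"dx": 0.067, "dy": -0.172, "dz": 0.14, "ax": 0, "ay": 0, "az": 0}, {"dx": 0.067, "dy": -0.172, "dz": 0.14, "ax": 0, "ay": 0, "az": 0}]}}

```text
clock: 1.85
position: [0.4595, -0.1026, 0.0884]
ee_rot: [1.0, 0.004, -0.003, -0.001]
wrist_force: [-0.2, -0.7, -0.0]
finger_gap: 0.0
gripper_force: 0.0
```

Run:
```python
from h import *
s=get_state();print(s["position"],s["wrist_force"])
t=camera("top");w=camera("wrist");sc=camera("scene")
f=lambda c,y,x,k=3:cv2.resize(c["frame"][y:y+128,x:x+130],None,fx=k,fy=k)
ws=cv2.resize(w["frame"],(512,384))
im=np.hstack([f(t,110,205),f(sc,100,200)]);cv2.imwrite("pics/b.png",im[:,:,::-1]);cv2.imwrite("pics/w.png",w["frame"][:,:,::-1])
print("red",blobs(red(t)),blobs(red(sc)))
```

```text
[ 0.45948587 -0.10255361  0.08844145] [-0.19895033 -0.73627934 -0.03574212]
red [(np.int32(29), [255.8, 150.0])] [(np.int32(27), [226.5, 165.7]), (np.int32(81), [326.5, 191.6])]
```

View pics/b.png

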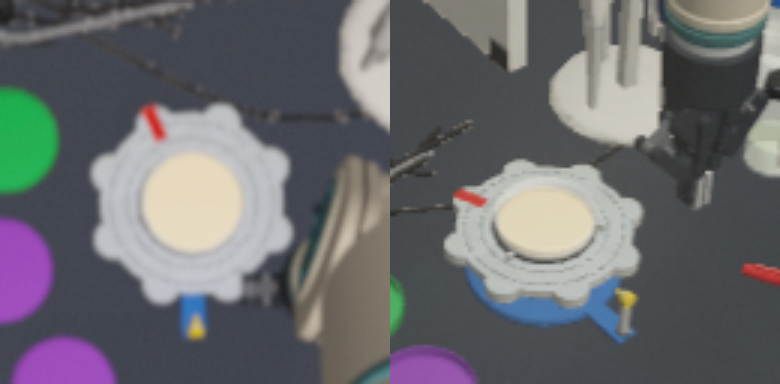

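View pics/w.png

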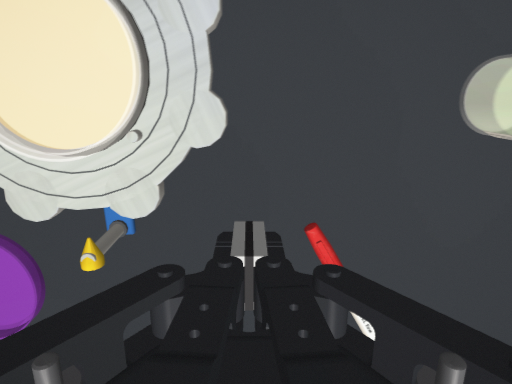

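The top and scene crops show the gripper at the right front of the platter, clear of it and of the pointer. The wrist view shows the shut pads as a narrow light strip (233-268, row 222) with wider dark finger bodies behind.

Run:
```python
from h import *
w=camera("wrist");p=np.array(get_state()["position"])
for dz in(0,.01,.02,.03):
  print(dz,[proj(w,p+[dx,dy,dz]).round(0).tolist() for dx,dy in((0,0),(.011,0),(-.011,0),(.011,.0145),(.011,-.0145))])
cv2.imwrite("pics/w2.png",cv2.resize(w["frame"][190:320,180:320],None,fx=5,fy=5,interpolation=cv2.INTER_CUBIC)[:590,:,::-1])
```

```text
0 [[249.0, 238.0], [249.0, 216.0], [249.0, 260.0], [217.0, 216.0], [281.0, 216.0]]
0.01 [[249.0, 248.0], [249.0, 224.0], [249.0, 270.0], [215.0, 224.0], [283.0, 224.0]]
0.02 [[249.0, 259.0], [249.0, 234.0], [249.0, 283.0], [213.0, 234.0], [285.0, 234.0]]
0.03 [[249.0, 271.0], [249.0, 245.0], [249.0, 297.0], [210.0, 245.0], [288.0, 245.0]]
```

View pics/w2.png

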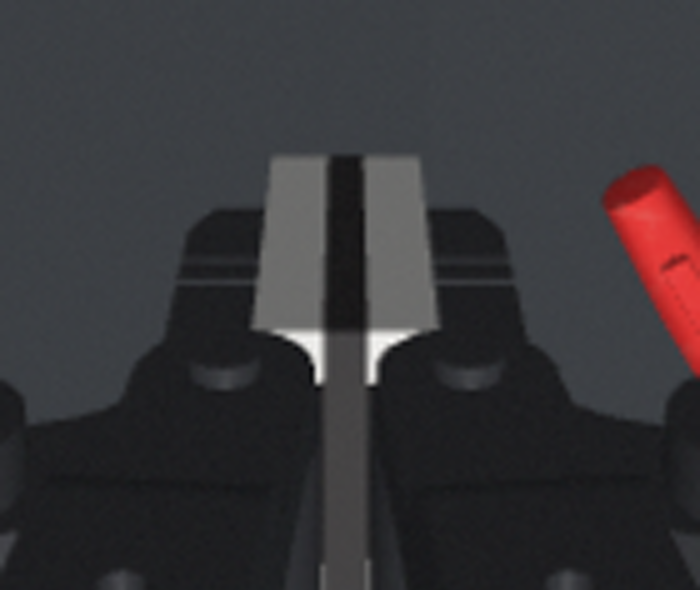

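The shut tip is about 14 mm wide across the closing line for its first 20 mm, and 22 mm the other way. I'll lower it into the gap behind the lobe at -110°.

{"name": "move_arm", "arguments": {"motion": [{"dx": 0.0, "dy": -0.005, "dz": 0.02, "ax": 0, "ay": 0, "az": 0}, {"dx": 0.001, "dy": -0.015, "dz": 0.04, "ax": 0, "ay": 0, "az": 0}, {"dx": 0.0015, "dy": -0.0275, "dz": 0.0455, "ax": 0, "ay": 0, "az": 0}, {"dx": 0.0015, "dy": -0.0275, "dz": 0.0455, "ax": 0, "ay": 0, "az": 0}, {"dx": 0.0015, "dy": -0.0275, "dz": 0.0455, "ax": 0, "ay": 0, "az": 0}]}}

```text
clock: 2.47
position: [0.4628, -0.0788, 0.0467]
ee_rot: [1.0, 0.0, 0.001, 0.0]
wrist_force: [0.2, -0.0, 0.4]
finger_gap: 0.0
gripper_force: 0.0
```

{"name": "move_arm", "arguments": {"motion": [{"dx": 0.012, "dy": 0.0025, "dz": 0.002, "ax": 0, "ay": 0, "az": 0}, {"dx": 0.036, "dy": 0.0113, "dz": 0.002, "ax": 0, "ay": 0, "az": 0}, {"dx": 0.0613, "dy": 0.0207, "dz": 0.002, "ax": 0, "ay": 0, "az": 0}, {"dx": 0.0866, "dy": 0.03, "dz": 0.002, "ax": 0, "ay": 0, "az": 0}, {"dx": 0.11, "dy": 0.045, "dz": 0.0, "ax": 0, "ay": 0, "az": 0}, {"dx": 0.12, "dy": 0.055, "dz": -0.01, "ax": 0, "ay": 0, "az": 0}]}}

```text
clock: 2.97
position: [0.5857, -0.1362, 0.0571]
ee_rot: [1.0, -0.0, 0.002, 0.001]
wrist_force: [0.5, -0.4, -0.4]
finger_gap: -0.0001
gripper_force: 0.0
```

```bash
cat > m.py <<'E'
from h import *
import sys
A=np.array([.5375,-.0075]);P=np.radians(-178.2)
def meas(n):
    t0=get_state()["clock"];c=camera(n);m=red(c);out=[]
    for a,q in blobs(m):
        p=ray(c,q,.058)[:2]-A;r=np.hypot(*p)
        if .06<r<.095: out.append((a,r,np.arctan2(p[1],p[0])-P))
    o=max(out) if out else None
    return c,t0,o
if __name__=="__main__":
    N=int(sys.argv[1]);cam=sys.argv[2];T=[];H=[]
    for i in range(N):
        c,t0,o=meas(cam)
        if o: T.append(t0);H.append(o[2]);print(round(t0,3),o[0],round(o[1]*1000,1),round(np.degrees(o[2])%360,1))
        else: print(round(t0,3),"none")
    if len(T)>2:
        H=np.unwrap(H);T=np.array(T);k=np.polyfit(T-T[-1],H,1 if N<12 else 2);print("fit (at last t)",k,"resid deg",np.degrees(np.std(H-np.polyval(k,T-T[-1]))))
    s=get_state();print("clock",s["clock"],s["position"].round(4) if hasattr(s["position"],"round") else s["position"],np.round(s["wrist_force"],1))
E
python3 m.py 8 top
```

```text
2.967 16 72.1 296.8
3.017 14 72.6 310.2
3.067 17 72.4 322.9
3.117 19 74.5 336.3
3.167 20 74.0 349.2
3.217 19 72.8 2.0
3.267 21 73.3 14.9
3.317 19 74.9 27.2
fit (at last t) [4.51489795 6.76689068] resid deg 0.26374421337895076
clock 3.3667 [ 0.5812 -0.1321  0.0557] [0.2 0.7 1. ]
```

The platter spins at 4.5 rad/s and has just passed the pointer. Next I raise the hand clear and bring it above the land.

{"name": "move_arm", "arguments": {"motion": [{"dx": 0, "dy": 0, "dz": -0.04, "ax": 0, "ay": 0, "az": 0}, {"dx": 0, "dy": 0, "dz": -0.045, "ax": 0, "ay": 0, "az": 0}, {"dx": -0.02, "dy": -0.025, "dz": -0.045, "ax": 0, "ay": 0, "az": 0}, {"dx": -0.045, "dy": -0.058, "dz": -0.045, "ax": 0, "ay": 0, "az": 0}, {"dx": -0.045, "dy": -0.058, "dz": -0.045, "ax": 0, "ay": 0, "az": 0}, {"dx": -0.045, "dy": -0.058, "dz": -0.045, "ax": 0, "ay": 0, "az": 0}]}}

```text
clock: 3.87
position: [0.5354, -0.0718, 0.1009]
ee_rot: [1.0, 0.003, -0.001, -0.001]
wrist_force: [-0.3, -1.4, 1.0]
finger_gap: -0.0003
gripper_force: 0.0
```

```bash
python3 m.py 10 top; python3 -c "
from m import *
c=camera('top');cv2.imwrite('pics/t2.png',cv2.resize(c['frame'][120:240,200:340],None,fx=5,fy=5)[:,:,::-1])"
```

```text
3.867 21 74.1 159.1
3.917 25 76.0 170.5
3.967 21 75.0 181.8
4.017 23 75.2 192.7
4.067 23 75.0 203.7
4.117 22 74.6 214.5
4.167 23 73.9 225.7
4.217 24 75.8 236.5
4.267 22 75.0 247.2
4.317 22 75.6 257.7
fit (at last t) [3.82647462 4.5076373 ] resid deg 0.31039372385103314
clock 4.3667 [ 0.5375 -0.0754  0.1007] [ 0.4 -0.8  0.9]
```

View pics/t2.png

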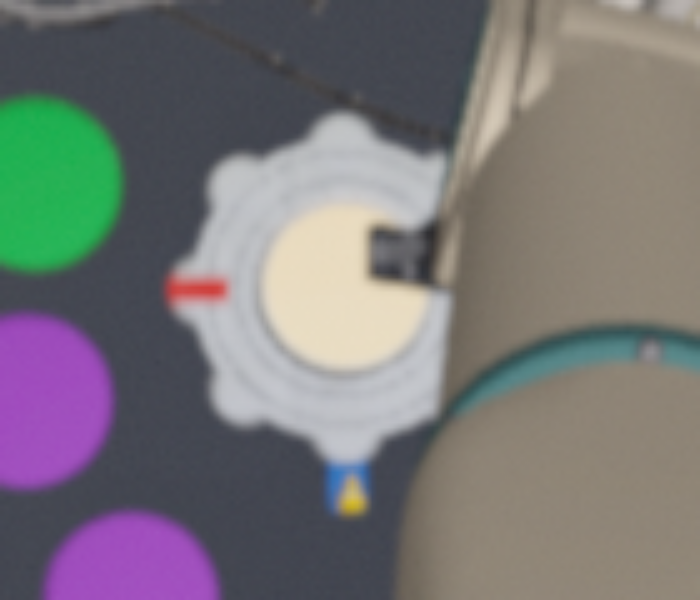

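The crop shows the mark (195,290) well clear of the hand, and the fingertip above the land at the right. Now down to a hover at z = 0.070.

{"name": "move_arm", "arguments": {"motion": [{"dx": 0, "dy": 0, "dz": 0.01, "ax": 0, "ay": 0, "az": 0}, {"dx": 0, "dy": 0, "dz": 0.02, "ax": 0, "ay": 0, "az": 0}, {"dx": 0, "dy": 0, "dz": 0.03, "ax": 0, "ay": 0, "az": 0}, {"dx": 0, "dy": 0, "dz": 0.03, "ax": 0, "ay": 0, "az": 0}, {"dx": 0, "dy": 0, "dz": 0.03, "ax": 0, "ay": 0, "az": 0}, {"dx": 0, "dy": 0, "dz": 0.03, "ax": 0, "ay": 0, "az": 0}, {"dx": 0, "dy": 0, "dz": 0.03, "ax": 0, "ay": 0, "az": 0}, {"dx": 0, "dy": 0, "dz": 0.03, "ax": 0, "ay": 0, "az": 0}]}}

```text
clock: 5.08
position: [0.5376, -0.075, 0.0712]
ee_rot: [1.0, 0.0, 0.0, 0.0]
wrist_force: [1.1, 0.2, -0.3]
finger_gap: 0.0001
gripper_force: 0.0
```

```bash
python3 m.py 8 top
```

```text
5.083 none
5.133 none
5.183 none
5.233 none
5.283 none
5.333 none
5.383 none
5.433 none
clock 5.4833 [ 0.5374 -0.0749  0.0709] [ 0.4 -0.1  0.5]
```

```bash
python3 m.py 16 top
```

```text
5.483 none
5.533 none
5.583 20 71.7 141.5
5.633 26 75.7 150.4
5.683 26 75.5 158.4
5.733 28 76.6 166.9
5.783 27 76.2 175.3
5.833 24 74.1 183.4
5.883 24 75.0 191.5
5.933 27 75.7 199.6
5.983 27 75.0 207.5
6.033 26 75.7 215.3
6.083 25 75.8 223.3
6.133 27 75.4 231.2
6.183 26 75.3 238.7
6.233 27 75.6 246.6
fit (at last t) [-0.23930543  2.6594335   4.3021071 ] resid deg 0.10306392298051502
clock 6.2833 [ 0.5373 -0.0749  0.0708] [0.7 0.2 0.6]
```

{"name": "move_arm", "arguments": {"motion": [{"dx": 0, "dy": 0, "dz": -0.01, "ax": 0, "ay": 0, "az": 0}, {"dx": 0, "dy": 0, "dz": -0.02, "ax": 0, "ay": 0, "az": 0}, {"dx": 0, "dy": 0, "dz": -0.02, "ax": 0, "ay": 0, "az": 0}, {"dx": 0, "dy": 0, "dz": -0.02, "ax": 0, "ay": 0, "az": 0}, {"dx": 0, "dy": 0, "dz": -0.02, "ax": 0, "ay": 0, "az": 0}, {"dx": 0, "dy": 0, "dz": -0.02, "ax": 0, "ay": 0, "az": 0}, {"dx": 0, "dy": 0, "dz": -0.02, "ax": 0, "ay": 0, "az": 0}]}}

```text
clock: 6.87
position: [0.5371, -0.0749, 0.0906]
ee_rot: [1.0, 0.0, -0.0, -0.0]
wrist_force: [-0.0, -0.5, 0.2]
finger_gap: 0.0001
gripper_force: 0.0
```

{"name": "move_arm", "arguments": {"motion": [{"dx": 0, "dy": 0, "dz": 0.02, "ax": 0, "ay": 0, "az": 0}]}}

```text
clock: 6.95
position: [0.5398, -0.0753, 0.0731]
ee_rot: [1.0, 0.0, 0.003, 0.0]
wrist_force: [1.0, -0.5, 0.2]
finger_gap: -0.0002
gripper_force: 0.0
```

{"name": "move_arm", "arguments": {"motion": [{"dx": 0, "dy": 0, "dz": 0.0, "ax": 0, "ay": 0, "az": 0}]}}

```text
clock: 7.03
position: [0.5356, -0.0746, 0.0687]
ee_rot: [1.0, 0.0, -0.002, -0.0]
wrist_force: [-0.3, 0.2, -0.2]
finger_gap: -0.0
gripper_force: 0.0
```

{"name": "move_arm", "arguments": {"motion": [{"dx": 0, "dy": 0, "dz": 0.0, "ax": 0, "ay": 0, "az": 0}]}}

```text
clock: 7.12
position: [0.5363, -0.0748, 0.07]
ee_rot: [1.0, 0.0, -0.001, -0.0]
wrist_force: [0.2, 0.0, -0.6]
finger_gap: -0.0002
gripper_force: 0.0
```

```bash
python3 m.py 4 top
```

```text
7.117 26 73.8 12.0
7.167 27 72.5 18.6
7.217 14 68.3 25.1
7.267 5 64.4 31.3
fit (at last t) [2.24601561 0.54786031] resid deg 0.11038459422797038
clock 7.3167 [ 0.5377 -0.075   0.0714] [-0.2 -0.4 -0. ]
```

{"name": "move_arm", "arguments": {"motion": [{"dx": 0, "dy": 0, "dz": 0, "ax": 0, "ay": 0, "az": 0}, {"dx": 0, "dy": 0, "dz": 0, "ax": 0, "ay": 0, "az": 0}, {"dx": 0, "dy": 0, "dz": 0, "ax": 0, "ay": 0, "az": 0}, {"dx": 0, "dy": 0, "dz": 0, "ax": 0, "ay": 0, "az": 0}, {"dx": 0, "dy": 0, "dz": 0, "ax": 0, "ay": 0, "az": 0}, {"dx": 0, "dy": 0, "dz": 0, "ax": 0, "ay": 0, "az": 0}, {"dx": 0, "dy": 0, "dz": 0, "ax": 0, "ay": 0, "az": 0}, {"dx": 0, "dy": 0, "dz": 0, "ax": 0, "ay": 0, "az": 0}]}}

```text
clock: 7.98
position: [0.5373, -0.0749, 0.0708]
ee_rot: [1.0, 0.0, 0.0, -0.0]
wrist_force: [0.4, -0.8, 1.0]
finger_gap: 0.0002
gripper_force: 0.0
```

```bash
python3 m.py 36 top
```

```text
7.983 none
8.033 none
8.083 none
8.133 none
8.183 8 65.4 137.3
8.233 25 74.1 142.4
8.283 30 76.4 147.4
8.333 28 75.4 152.6
8.383 27 75.8 157.7
8.433 30 75.9 162.5
8.483 30 75.9 167.4
8.533 28 75.2 172.3
8.583 31 75.1 176.9
8.633 26 75.2 181.9
8.683 27 75.4 186.7
8.733 28 76.2 191.1
8.783 28 75.6 195.9
8.833 30 75.6 200.4
8.883 29 75.9 204.7
8.933 29 75.2 209.3
8.983 27 75.3 213.7
9.033 28 74.9 218.0
9.083 30 75.3 222.4
9.133 30 75.6 226.6
9.183 27 75.0 231.0
9.233 31 75.4 235.0
9.283 29 74.9 239.3
9.333 28 75.3 243.3
9.383 29 75.8 247.2
9.433 28 75.0 251.5
9.483 27 75.5 255.2
9.533 29 75.0 259.0
9.583 26 74.1 263.0
9.633 27 75.5 266.7
9.683 25 75.1 270.8
9.733 30 74.2 274.3
fit (at last t) [-0.16666881  1.28359001  4.78661234] resid deg 0.10895478190214096
clock 9.7833 [ 0.5373 -0.0749  0.0708] [0.6 0.8 0.7]
```

```bash
sed -i 's/1 if N<12 else 2/2/' m.py; python3 m.py 15 top
```

```text
9.783 28 74.3 278.0
9.833 28 74.0 281.5
9.883 29 74.0 285.3
9.933 27 75.3 288.8
9.983 26 73.2 292.4
10.033 27 73.9 295.8
10.083 27 75.3 299.2
10.133 26 73.8 302.5
10.183 30 74.5 305.9
10.233 28 73.9 309.3
10.283 29 73.4 312.8
10.333 30 73.8 315.6
10.383 30 74.5 318.8
10.433 27 73.6 321.9
10.483 28 74.5 325.0
fit (at last t) [-0.16394677  1.05887715  5.67258848] resid deg 0.1145510857224208
clock 10.5333 [ 0.5373 -0.0749  0.0708] [-0.7  0.1  0.3]
```

{"name": "move_arm", "arguments": {"motion": [{"dx": 0, "dy": 0, "dz": 0, "ax": 0, "ay": 0, "az": 0}, {"dx": 0, "dy": 0, "dz": 0, "ax": 0, "ay": 0, "az": 0}, {"dx": 0, "dy": 0, "dz": 0, "ax": 0, "ay": 0, "az": 0}, {"dx": 0, "dy": 0, "dz": 0, "ax": 0, "ay": 0, "az": 0}, {"dx": 0, "dy": 0, "dz": 0, "ax": 0, "ay": 0, "az": 0}, {"dx": 0, "dy": 0, "dz": 0, "ax": 0, "ay": 0, "az": 0}, {"dx": 0, "dy": 0, "dz": 0.0165, "ax": 0, "ay": 0, "az": 0}, {"dx": 0, "dy": 0, "dz": 0.0165, "ax": 0, "ay": 0, "az": 0}]}}

```text
clock: 11.2
position: [0.5435, -0.0757, 0.0579]
ee_rot: [1.0, 0.0, 0.006, 0.001]
wrist_force: [-0.0, -0.7, 26.5]
finger_gap: 0.0002
gripper_force: 13.0
```

```bash
python3 m.py 5 top
```

```text
11.2 17 68.2 3.5
11.25 16 68.4 3.1
11.3 15 68.6 2.9
11.35 15 68.6 2.9
11.4 14 68.6 2.7
fit (at last t) [ 0.34100414 -0.00045249  0.04755245] resid deg 0.0638037328586492
clock 11.45 [ 0.5424 -0.0758  0.0579] [ 1.1  0.5 23.1]
```

The platter has stopped with the mark about 3° past the pointer line (roughly 4 mm). Now lift straight off.

{"name": "move_arm", "arguments": {"motion": [{"dx": 0.003, "dy": 0, "dz": -0.03, "ax": 0, "ay": 0, "az": 0}, {"dx": 0.003, "dy": 0.01, "dz": -0.06, "ax": 0, "ay": 0, "az": 0}, {"dx": 0.003, "dy": 0.04, "dz": -0.09, "ax": 0, "ay": 0, "az": 0}, {"dx": 0.003, "dy": 0.075, "dz": -0.1, "ax": 0, "ay": 0, "az": 0}, {"dx": 0.003, "dy": 0.11, "dz": -0.1, "ax": 0, "ay": 0, "az": 0}, {"dx": 0.003, "dy": 0.11, "dz": -0.1, "ax": 0, "ay": 0, "az": 0}, {"dx": 0.003, "dy": 0.11, "dz": -0.1, "ax": 0, "ay": 0, "az": 0}]}}

```text
clock: 12.03
position: [0.5398, -0.188, 0.1547]
ee_rot: [1.0, -0.002, 0.0, 0.001]
wrist_force: [0.0, 1.1, 0.4]
finger_gap: 0.0004
gripper_force: 0.0
```

```bash
python3 m.py 4 top; python3 -c "
from m import *
c=camera('top');cv2.imwrite('pics/t3.png',cv2.resize(c['frame'][120:240,200:340],None,fx=5,fy=5)[:,:,::-1])"
```

```text
12.033 31 73.8 348.9
12.083 31 74.2 348.4
12.133 30 73.8 347.0
12.183 31 73.9 346.4
fit (at last t) [-0.05065856 -0.32384148  6.04438444] resid deg 0.19659011671326512
clock 12.2333 [ 0.5404 -0.183   0.1538] [-0.6 -0.1  0.2]
```

View pics/t3.png

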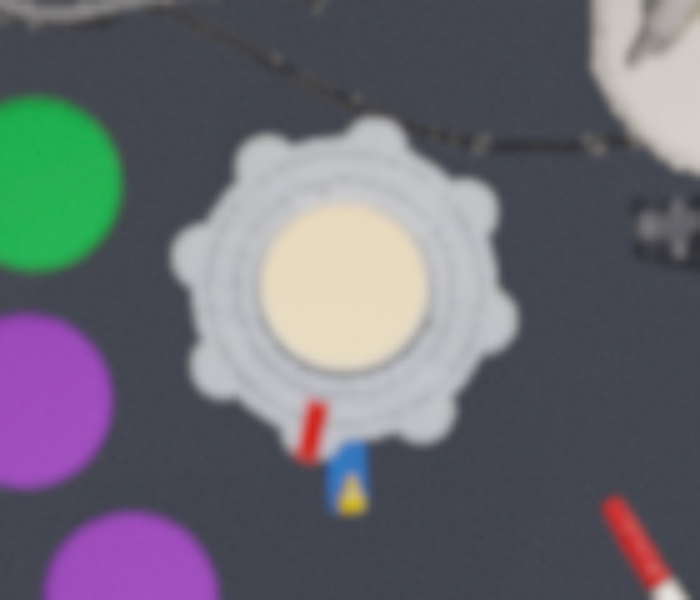

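The lift dragged the platter back off the mark. It is still turning clockwise at about 0.3 rad/s, with the mark at 346° and moving away (red bar at 313,432; pointer at 350,495). It must not be touched at rest, so I'll flick it again in the direction it is already turning, before it stops. Before that, an offline check of the clearance to the pipette stand.

Run:
```python
from h import *
c=dict(np.load("pics/top0.npz"))
for uv in((319,127),(350,155),(350,100),(381,127)): print(uv,ray(c,uv,.01).round(3))
d=dict(np.load("pics/scene0.npz"))
for uv in((253,131),(279,145),(268,100),(305,130)): print(uv,ray(d,uv,.01).round(3), ray(d,uv,.06).round(3))
```

```text
(319, 127) [ 0.677 -0.144  0.01 ]
(350, 155) [ 0.602 -0.225  0.01 ]
(350, 100) [ 0.75  -0.227  0.01 ]
(381, 127) [ 0.677 -0.308  0.01 ]
(253, 131) [ 0.721 -0.155  0.01 ] [ 0.673 -0.118  0.06 ]
(279, 145) [ 0.626 -0.177  0.01 ] [ 0.583 -0.138  0.06 ]
(268, 100) [ 0.815 -0.288  0.01 ] [ 0.762 -0.243  0.06 ]
(305, 130) [ 0.632 -0.283  0.01 ] [ 0.589 -0.238  0.06 ]
```

{"name": "move_arm", "arguments": {"motion": [{"dx": 0.0045, "dy": -0.0325, "dz": 0.02, "ax": 0, "ay": 0, "az": 0}, {"dx": 0.0175, "dy": -0.0665, "dz": 0.0385, "ax": 0, "ay": 0, "az": 0}, {"dx": 0.0395, "dy": -0.0865, "dz": 0.0635, "ax": 0, "ay": 0, "az": 0}, {"dx": 0.0615, "dy": -0.0995, "dz": 0.0915, "ax": 0, "ay": 0, "az": 0}, {"dx": 0.0715, "dy": -0.1065, "dz": 0.1095, "ax": 0, "ay": 0, "az": 0}]}}

```text
clock: 12.7
position: [0.6138, -0.0727, 0.0424]
ee_rot: [1.0, 0.004, 0.0, -0.001]
wrist_force: [0.5, -0.1, -1.0]
finger_gap: 0.0004
gripper_force: 0.0
```

```bash
python3 m.py 3 top
```

```text
12.7 none
12.75 none
12.8 none
clock 12.85 [ 0.6108 -0.076   0.043 ] [-0.9  0.2  0.3]
```

{"name": "move_arm", "arguments": {"motion": [{"dx": -0.0082, "dy": 0.0009, "dz": 0, "ax": 0, "ay": 0, "az": 0}, {"dx": -0.0232, "dy": 0.0065, "dz": 0, "ax": 0, "ay": 0, "az": 0}, {"dx": -0.0386, "dy": 0.0122, "dz": 0, "ax": 0, "ay": 0, "az": 0}, {"dx": -0.0541, "dy": 0.0179, "dz": 0, "ax": 0, "ay": 0, "az": 0}, {"dx": -0.0696, "dy": 0.0237, "dz": 0, "ax": 0, "ay": 0, "az": 0}, {"dx": -0.085, "dy": 0.033, "dz": 0, "ax": 0, "ay": 0, "az": 0}, {"dx": -0.09, "dy": 0.055, "dz": -0.01, "ax": 0, "ay": 0, "az": 0}, {"dx": -0.085, "dy": 0.075, "dz": -0.04, "ax": 0, "ay": 0, "az": 0}]}}

```text
clock: 13.52
position: [0.5199, -0.154, 0.0837]
ee_rot: [1.0, -0.0, -0.005, -0.001]
wrist_force: [1.0, -0.3, -0.3]
finger_gap: 0.0003
gripper_force: 0.0
```

```bash
python3 m.py 10 top
```

```text
13.517 25 74.8 254.2
13.567 27 75.1 247.0
13.617 26 74.8 239.4
13.667 27 75.8 232.1
13.717 30 75.1 225.0
13.767 27 74.6 217.7
13.817 26 74.7 210.5
13.867 26 74.8 203.4
13.917 28 75.3 196.4
13.967 29 75.8 189.6
fit (at last t) [ 0.21794962 -2.41542479  3.30769091] resid deg 0.07688198309899096
clock 14.0167 [ 0.5263 -0.1525  0.0843] [ 0.4 -0.5 -1. ]
```

```bash
python3 m.py 10 top
```

```text
14.017 30 75.0 182.7
14.067 24 75.6 176.0
14.117 28 76.3 169.2
14.167 28 75.3 162.6
14.217 28 76.1 156.1
14.267 29 75.2 149.5
14.317 29 75.5 143.1
14.367 26 74.6 136.5
14.417 25 74.7 130.4
14.467 30 75.2 124.1
fit (at last t) [ 0.2183092  -2.1767972   2.16534062] resid deg 0.07296424800918157
clock 14.5167 [ 0.5269 -0.1535  0.0848] [ 0.2 -0.   0.1]
```

{"name": "move_arm", "arguments": {"motion": [{"dx": 0.005, "dy": -0.038, "dz": -0.002, "ax": 0, "ay": 0, "az": 0}, {"dx": 0.0105, "dy": -0.0785, "dz": 0.0, "ax": 0, "ay": 0, "az": 0}, {"dx": 0.0105, "dy": -0.0785, "dz": 0.012, "ax": 0, "ay": 0, "az": 0}, {"dx": 0.0105, "dy": -0.0785, "dz": 0.018, "ax": 0, "ay": 0, "az": 0}]}}

```text
clock: 14.85
position: [0.5378, -0.071, 0.0663]
ee_rot: [1.0, 0.003, 0.0, -0.001]
wrist_force: [-0.5, -1.0, -0.5]
finger_gap: 0.0001
gripper_force: 0.0
```

```bash
python3 m.py 6 top
python3 - <<'E'
import numpy as np
from scipy.integrate import solve_ivp
T=14.467+np.arange(0,1.6,.05)
for c,k in((.17,.125),(.1,.155),(.24,.09)):
  s=solve_ivp(lambda t,y:[-y[1],-(c+k*y[1])],(14.467,16.2),[2.1653,2.1768],dense_output=True,max_step=.01)
  t=np.linspace(14.5,16.2,3401);y=s.sol(t);i=np.argmin(abs(y[0]));print(c,k,t[i],y[1][i])
E
```

```text
14.85 none
14.9 none
14.95 none
15.0 none
15.05 none
15.1 none
clock 15.15 [ 0.5374 -0.0767  0.0672] [ 0.4 -0.4 -0.3]
0.17 0.125 15.5825 1.7164762382255896
0.1 0.155 15.578999999999999 1.7300161258169635
0.24 0.09 15.581999999999999 1.7143495822875483
```

```bash
python3 m.py 5 top
```

```text
15.15 none
15.2 4 62.6 37.8
15.25 9 64.9 32.3
15.3 16 67.4 27.2
15.35 26 73.0 21.7
fit (at last t) [ 0.05926438 -1.8647935   0.37889415] resid deg 0.0725275660615213
clock 15.4 [ 0.5375 -0.0754  0.0671] [-0.6 -0.6 -0.6]
```

{"name": "move_arm", "arguments": {"motion": [{"dx": 0, "dy": 0, "dz": 0.005, "ax": 0, "ay": 0, "az": 0}, {"dx": 0, "dy": 0, "dz": 0.011, "ax": 0, "ay": 0, "az": 0}, {"dx": 0, "dy": 0, "dz": 0.011, "ax": 0, "ay": 0, "az": 0}, {"dx": 0, "dy": 0, "dz": 0.011, "ax": 0, "ay": 0, "az": 0}]}}

```text
clock: 15.73
position: [0.5405, -0.0752, 0.058]
ee_rot: [1.0, 0.0, 0.003, 0.0]
wrist_force: [0.0, 0.0, 19.3]
finger_gap: 0.0001
gripper_force: 9.6
```

```bash
python3 m.py 5 top
```

```text
15.733 17 68.7 3.1
15.783 17 68.7 3.1
15.833 17 68.7 3.1
15.883 17 68.7 3.1
15.933 17 68.7 3.1
fit (at last t) [ 3.67249553e-16 -2.02698065e-16  5.39567442e-02] resid deg 1.1356851810369302e-15
clock 15.9833 [ 0.5405 -0.0752  0.058 ] [ 0.   1.1 18.6]
```

{"name": "move_arm", "arguments": {"motion": [{"dx": 0.0001, "dy": 0, "dz": -0.0002, "ax": 0, "ay": 0, "az": 0}, {"dx": 0.0002, "dy": 0, "dz": -0.0004, "ax": 0, "ay": 0, "az": 0}, {"dx": 0.0003, "dy": 0, "dz": -0.0006, "ax": 0, "ay": 0, "az": 0}, {"dx": 0.0004, "dy": 0, "dz": -0.0008, "ax": 0, "ay": 0, "az": 0}, {"dx": 0.0005, "dy": 0, "dz": -0.001, "ax": 0, "ay": 0, "az": 0}, {"dx": 0.0006, "dy": 0, "dz": -0.0012, "ax": 0, "ay": 0, "az": 0}, {"dx": 0.0007, "dy": 0, "dz": -0.0014, "ax": 0, "ay": 0, "az": 0}, {"dx": 0.0008, "dy": 0, "dz": -0.0016, "ax": 0, "ay": 0, "az": 0}]}}

```text
clock: 16.65
position: [0.5396, -0.0752, 0.0581]
ee_rot: [1.0, 0.0, 0.002, 0.0]
wrist_force: [0.4, -0.5, 7.3]
finger_gap: -0.0002
gripper_force: 3.3
```

```bash
python3 m.py 4 top;python3 - <<'E'
from m import *
c=camera("scene");
for a,q in blobs(red(c)): p=ray(c,q,.058)[:2]-A;print("scene",a,np.hypot(*p),np.degrees(np.arctan2(p[1],p[0])-P)%360)
E
```

```text
16.65 15 67.5 1.7
16.7 16 67.5 1.5
16.75 16 67.5 1.5
16.8 16 67.5 1.5
fit (at last t) [0.36887705 0.03319893 0.02600174] resid deg 0.023629758344474932
clock 16.85 [ 0.5396 -0.0752  0.0581] [ 0.2 -1.   7.6]
scene 26 0.07152297817549402 3.1357232906055175
scene 80 0.19603845145019652 34.29194497473519
```

{"name": "move_arm", "arguments": {"motion": [{"dx": 0.0001, "dy": 0, "dz": -0.00015, "ax": 0, "ay": 0, "az": 0}, {"dx": 0.0002, "dy": 0, "dz": -0.0003, "ax": 0, "ay": 0, "az": 0}, {"dx": 0.0003, "dy": 0, "dz": -0.00045, "ax": 0, "ay": 0, "az": 0}, {"dx": 0.0004, "dy": 0, "dz": -0.0006, "ax": 0, "ay": 0, "az": 0}, {"dx": 0.0005, "dy": 0, "dz": -0.00075, "ax": 0, "ay": 0, "az": 0}, {"dx": 0.0006, "dy": 0, "dz": -0.0009, "ax": 0, "ay": 0, "az": 0}, {"dx": 0.0007, "dy": 0, "dz": -0.00105, "ax": 0, "ay": 0, "az": 0}, {"dx": 0.0008, "dy": 0, "dz": -0.0012, "ax": 0, "ay": 0, "az": 0}]}}

```text
clock: 17.57
position: [0.5384, -0.0747, 0.0582]
ee_rot: [1.0, 0.0, -0.001, -0.0]
wrist_force: [-0.2, 0.5, 0.5]
finger_gap: 0.0002
gripper_force: 0.0
```

```bash
python3 m.py 4 top
```

```text
17.567 18 68.3 1.2
17.617 18 68.3 1.2
17.667 18 68.3 1.2
17.717 18 68.3 1.2
fit (at last t) [8.98113404e-16 1.29814818e-16 2.14969858e-02] resid deg 9.93923337957349e-17
clock 17.7667 [ 0.5386 -0.0746  0.0584] [-1.1 -0.5  0.6]
```

Force is near zero and the platter sits still at about 1°. Now lift gently, then move away.

{"name": "move_arm", "arguments": {"motion": [{"dx": 0.0, "dy": 0, "dz": -0.0005, "ax": 0, "ay": 0, "az": 0}, {"dx": 0.0, "dy": 0, "dz": -0.0015, "ax": 0, "ay": 0, "az": 0}, {"dx": 0.0, "dy": 0, "dz": -0.004, "ax": 0, "ay": 0, "az": 0}, {"dx": 0, "dy": 0, "dz": -0.015, "ax": 0, "ay": 0, "az": 0}, {"dx": 0, "dy": 0, "dz": -0.04, "ax": 0, "ay": 0, "az": 0}, {"dx": 0, "dy": 0.02, "dz": -0.07, "ax": 0, "ay": 0, "az": 0}, {"dx": 0, "dy": 0.055, "dz": -0.08, "ax": 0, "ay": 0, "az": 0}, {"dx": 0, "dy": 0.09, "dz": -0.08, "ax": 0, "ay": 0, "az": 0}]}}

```text
clock: 18.43
position: [0.5416, -0.1652, 0.1428]
ee_rot: [1.0, 0.002, 0.003, 0.001]
wrist_force: [0.2, -1.1, 0.5]
finger_gap: 0.0002
gripper_force: 0.0
```

```bash
python3 m.py 6 top
python3 - <<'E'
from m import *
c=camera('top');cv2.imwrite('pics/t4.png',cv2.resize(c['frame'][120:240,200:340],None,fx=5,fy=5)[:,:,::-1])
print("cream",[ray(c,q,.068).round(4) for a,q in blobs(mask(c,(12,25,170),(28,110,255)),600)])
E
```

```text
18.433 30 73.2 1.0
18.483 30 73.2 1.0
18.533 30 73.2 1.0
18.583 30 73.2 1.0
18.633 30 73.2 1.0
18.683 30 73.2 1.0
fit (at last t) [4.97338571e-16 6.54948184e-17 1.76275572e-02] resid deg 3.3296019744668874e-16
clock 18.7333 [ 0.539  -0.1635  0.1388] [-0.2 -0.3  0.3]
cream [array([0.5501, 0.408 , 0.068 ]), array([ 0.5381, -0.0068,  0.068 ]), array([0.5008, 0.282 , 0.068 ]), array([ 0.1197, -0.1645,  0.068 ]), array([ 0.1171, -0.2054,  0.068 ]), array([ 0.0981, -0.3296,  0.068 ]), array([0.0888, 0.0143, 0.068 ])]
```

View pics/t4.png

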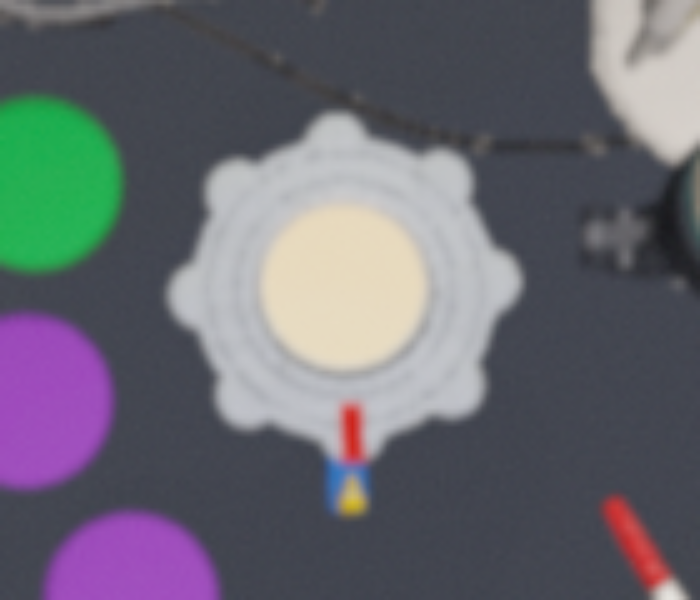

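The red mark (352,432) is in line with the yellow pointer (352,495) and the platter is at rest. The dish is centred and the hand is clear, so I hand in.

```bash
python3 -c "
from plant import *
print(sign_off())"
```

```text
the job is handed in; nothing more can be done
None
```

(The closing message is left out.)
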